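# Tap a specimen carrier home against a hidden stop

### The arm

A 6-joint arm with a two-finger parallel gripper is mounted at the origin on the work surface. World frame = base frame: x ahead of the robot, y to its left, z up, the work surface at z = 0. Lengths are in m, angles in rad, forces in N, time in s.
With the tool pointing down it reaches from about 0.225 to 0.875 m from the base axis. Payload 3.4 kg.
Tool frame: the origin (TCP) lies on the centre line of the jaws, within the pads' length; the fingertips stand 19 mm ahead of it and the grasp point (between the pads) is the TCP; z points along the fingers, y is the direction in which the jaws open and shut (so a half turn about z gives the same grasp; the last joint's range is limited). The gripper opens to 85 mm and grips with 20 to 120 N. Pads are 22 mm wide; open, the fingers measure 114 mm over their backs; the gripper's body (76 mm by 85 mm) begins 54 mm behind the grasp point. The pads swing forward as they close: fully open they stand 13 mm farther back than shut.
Start: joints at [-1.369, 0.276, 1.505, -0, 1.361, -0.121], TCP at [0.182, -0.545, 0.25] pointing down, gripper open.
Joint ranges: [-2.89, 2.89], [-0.75, 2.08], [0.22, 2.7], [-1.18, 4.32], [0.11, 2.71], [-2.7, 2.7]. Speed limits (rad/s): [2.57, 2.57, 3.14, 3.14, 3.14, 3.14].

### API

Orientations are given as a unit quaternion [w, x, y, z].
In Python, from rig import monitor, eyes, manip, models gives the robot as it stands.
- The arm moves only by the tool send_rows, never from a script. Its argument "deltas" is a list of rows, each an object with "dp": the shift along the world's x, y, z each as a share of 0.12 m, from -1 to 1, a list of three; "rotation": the turn, a rotation vector about the world's x, y, z each as a share of 0.5 rad, from -1 to 1, a list of three. In form: [{"dp": [dx, dy, dz], "rotation": [rx, ry, rz]}, ...]. A call has 1 to 12 rows; each row is the pose to reach, as a shift and turn from the pose commanded when the call began; what a row does not reach only later rows make up. A row lasts 1/12 s, in which the tool goes at most 41.7 mm and 7.16 degrees, less where a joint would pass 70% of its speed; a pose out of reach is approached as far as the arm can. A call with a number of a shift or a turn outside -1 to 1 is refused whole. A call with a gripper value outside its range is refused whole. "fingers" is the closure, from -1 (fully open) to 1 (shut), set as the call begins (left out, the last holds). The fingers move at their own pace and stop on an object; "grip_force" is the grip in N (left out, the last holds). Time passes only in rows, so rows that repeat a pose let the fingers close. It gives the time, the measured TCP pose, the force and the opening at its end, in the units of the state.
- monitor.get_state(): the state, without advancing time (a new reading comes with each control period).
- eyes.get_image(name): name is "scene" or "top" or "wrist"; returns a dict with "color" (420x560x3 uint8, red, green, blue), "depth" (420x560 float32, m along the optical axis (not along the pixel's ray), 0 where there is no reading), "mtx" (3x3 intrinsics, pixels), "rvec" (rotation vector, rad) and "tvec" (3), from world to camera coordinates, as OpenCV has them. Camera axes: x right, y down, z forward; pixel columns grow to the right and rows downward; lengths in m; the calibration is good to about 2 mm. A picture is of the moment at which its call begins.
- manip.sign_off(): hands the job in, once; it reports no verdict.
Trained networks look in a picture, given as the dict that the camera call returned (one of the last four; its "shot" number tells which), for a name from the list of things; names that differ only in an ending like _2 or _b are one class to them, and where a whole thing is asked for, a point or a joint stands for the part that bears it (a point fixed in the world has none). Each returns a list of dicts, best first, with "score" (0 to 1); they miss things now and then, are a little off and sometimes report something else, mostly with a low value. They report only what shows in the picture. A call takes as long as a camera call. They do not tell look-alikes from the thing itself.
- models.find_in(name, picture): "box" ([left, top, right, bottom] in pixels, round what is visible of it).
The state is a dict: "clock": time; "qpos": joint angles; "qd": joint speeds; "effort": joint torques, N m; "position": TCP position; "ee_rot": TCP orientation; "contact_force": force on the tool from outside, world axes, zero at the start; "moment": the same for the moment, N m; "width": finger opening in m.
Only numpy, scipy, OpenCV 4.12 (cv2) and the standard library are available. Lean on these libraries where they do the work, as an engineer would, in place of code of your own. Each camera call takes 0.05 s, during which the arm holds its last target.

### The job

Take the tapping bar from its rubber mat and with its nose nudge the steel carrier along its slideway, slowly and gently, little by little, until it rests against the stop hidden under the black hood; feel for the stop, never drive the carrier hard into it, and never touch the carrier with the gripper itself. Then set the bar back on its mat, grip upwards, and leave the other things on the bench alone.

Things in the scene. Friction and masses are not known exactly. Their poses are not given: they have to be found in the camera images.
- stage: Fixed inspection stage: aluminium plate 240 (x) x 100 x 8 mm; origin at the middle of its underside, on the table. Its +x runs along the slideway towards the hood: the way to push. Two steel rails along its whole length leave a channel 43 mm wide centred on the x axis; channel floor 8 mm, rail tops 16 mm above the table.
- hood_mouth (a point): Middle of the mouth of the fixed black hood, on the channel floor (stage x = +20 mm, z = 8 mm). The hood covers the channel from here 100 mm on, 100 mm wide outside; mouth 54 mm wide, roof from 46 to 58 mm above the table, optics post on it to 168 mm. The unseen, rigid, fixed steel stop (stop_c0) stands in the channel inside it, its face 14 to 46 mm in from the mouth, different each time.
- carrier: Loose steel specimen carrier: a block 50 mm (its x) x 40 x 25 mm high with a white disc on top, 0.3 to 0.5 kg, in the channel outside the hood, its x axis along the stage's. Origin at the centre of its underside; the rear face to be nudged is at its x = -25 mm. It drags with 1 to 4 N of friction. Keep it slower than 0.1 m/s and the push on the stop under 12 N; its tail stays outside the hood at the end.
- carrier_nose (a point): Centre of the carrier's front face (its x = +25 mm, 12.5 mm above its underside), which is to meet the stop.
- tapper: Loose tapping bar, 0.25 kg: flat steel bar 150 mm long (its x, -75 to +75 mm), 24 mm wide, 14 mm high, with a white nylon nose 18 mm wide at its +x end, and an upright black grip in the middle, 14 to 60 mm above the underside: a web 14 mm thick (y) between two end lugs 30 mm wide, 32 mm clear between the lugs along x. Origin at the centre of its underside, under the grip; taken from above by the web.
- tapper_nose (a point): Centre of the nose's end face, at x = +75 mm and 7 mm above the underside of the tapping bar.
- mat: Fixed black rubber mat 230 mm (its x) x 120 mm x 4 mm thick, on which the tapping bar lies roughly along its x axis; origin at the centre of its underside.
- bottle: Bystander: clear bottle, 44 mm across, 100 mm high, origin at the centre of its underside.
- dish: Bystander: shallow glass dish, 70 mm across, 18 mm high, origin at the centre of its underside.
- collar: Bystander: aluminium ring, 44 mm across, 18 mm high, origin at the centre of its underside.
- spool: Bystander: white spool, 60 mm across, 36 mm high, origin at the centre of its underside.
- driver: Bystander: screwdriver with a black handle, lying on the table.
- gauge: Bystander: steel gauge block 35 x 12 x 30 mm high, origin at the centre of its underside.
Mind the look-alikes: they are no part of the job. There is more than one size of the carrier; the one meant has the size given above.

How it is judged:
On the way, in this order (a step that is already met when the one before it is completed fails the run):
1. the tapping bar is lifted off its mat (height (world z) of tapper above 0.012 m), for 0.2 s.
2. the carrier is against the stop (distance between carrier_nose and stop_c0 below 0.0075 m and angle between the x axis of carrier and the x axis of stage, either way round below 0.06 rad and height (world z) of carrier below 0.012 m), for 0.2 s.
At the end, for the whole second after the job is handed in: the carrier lies flat and straight in its slideway, its front face within 1.5 mm of the hidden stop, at rest; the tapping bar stands grip upwards (within 0.1 rad) at rest on its mat, its middle within 75 mm along and 50 mm across of the middle of the mat (all of step 2 and linear speed of each of carrier, tapper below 0.01 m/s and angle between tapper's own z axis and vertical below 0.1 rad and z of tapper in the frame of mat between 0.001 and 0.008 m and x of tapper in the frame of mat between -0.075 and 0.075 m and y of tapper in the frame of mat between -0.05 and 0.05 m); the robot touches nothing.
It fails at once if the carrier is pressed against the stop with more than 12 N (contact force between carrier and stop_c0 above 12 N).
It fails at once if the carrier is shoved faster than 0.1 m/s (linear speed of carrier above 0.1 m/s).
It fails at once if the gripper or arm touches the carrier (contact force between any of the fingers, the arm and carrier above 0.5 N).
It fails at once if a bystander is moved by more than 20 mm (distance of any of bottle, dish, collar, spool, driver, gauge from where it was at the start of the episode above 0.02 m).
It also fails if it takes over 64 s, if anything falls off the work surface, if the arm or the gripper's body presses on something with over 40 N, if the wrist force passes 120 N, or if a joint passes its speed limit or range.

## Working session

There is one attempt and no reset: what is moved stays moved. The work goes in short steps, Python scripts to look and compute and a tool call to move; the robot and the scene stay as the last step left them, time stands still between calls to the robot, and variables do not carry over. Pictures are saved under pics/ and viewed, and the job is handed in when it is done.

Besides the shell and the picture viewer there is one more tool, called after "Call:" by a JSON object that holds its "op" and its "data", one argument or row to a line. send_rows: Moves the arm, as the interface text tells. Its arguments: {"type":"object","properties":{"deltas":{"type":"array","items":{"type":"object","properties":{"dp":{"type":"array","items":{"type":"number"}},"rotation":{"type":"array","items":{"type":"number"}}}}},"fingers":{"type":"number"},"grip_force":{"type":"number"}},"required":["deltas"]}

```bash
ls; mkdir -p pics
cat > h.py <<'E'
import numpy as np, cv2, pickle
from rig import monitor, eyes, manip, models
def grab(n,tag):
    p=eyes.get_image(n); cv2.imwrite(f'pics/{tag}.png',p['color'][:,:,::-1]); pickle.dump(p,open(f'pics/{tag}.pkl','wb')); return p
def cam(p):
    R=cv2.Rodrigues(np.array(p['rvec'],float))[0]; return R,np.array(p['tvec'],float).reshape(3),np.array(p['mtx'],float)
def cloud(p):
    R,t,K=cam(p); d=p['depth']; v,u=np.indices(d.shape)
    c=np.stack([(u-K[0,2])/K[0,0]*d,(v-K[1,2])/K[1,1]*d,d],-1)
    w=(c-t)@R; w[d<=0]=np.nan; return w
def onplane(p,u,v,z):
    R,t,K=cam(p); r=R.T@np.linalg.inv(K)@np.array([u,v,1.]); o=-R.T@t; return o+r*(z-o[2])/r[2]
def proj(p,X):
    R,t,K=cam(p); return cv2.projectPoints(np.array(X,float).reshape(-1,1,3),np.array(p['rvec'],float),np.array(p['tvec'],float),K,None)[0].reshape(-1,2)
E
python3 - <<'E'
from h import *
for n in ('scene','top','wrist'):
    p=grab(n,n+'0')
    R,t,K=cam(p); print(n,-R.T@t)
    for k in ('stage','carrier','tapper','mat','bottle','dish','collar','spool','driver','gauge'):
        print(k,[(np.round(d['box']).tolist(),round(d['score'],2)) for d in models.find_in(k,p)[:4]])
print(monitor.get_state())
E
```

```text
pics
scene [ 0.99289151 -0.33857601  0.79761714]
stage [([261.0, 119.0, 359.0, 246.0], 0.72)]
carrier [([205.0, 172.0, 240.0, 201.0], 0.98), ([384.0, 183.0, 418.0, 217.0], 0.96), ([273.0, 203.0, 302.0, 231.0], 0.75)]
tapper [([133.0, 282.0, 195.0, 333.0], 0.67)]
mat [([106.0, 251.0, 232.0, 359.0], 0.68), ([256.0, 158.0, 282.0, 175.0], 0.19)]
bottle [([274.0, 285.0, 302.0, 323.0], 0.96)]
dish [([278.0, 204.0, 303.0, 231.0], 0.72), ([256.0, 155.0, 282.0, 177.0], 0.71)]
collar [([329.0, 249.0, 350.0, 269.0], 0.8)]
spool []
driver [([166.0, 363.0, 262.0, 397.0], 0.84)]
gauge [([274.0, 283.0, 300.0, 322.0], 0.72), ([193.0, 204.0, 210.0, 224.0], 0.56)]
top [ 0.42379314 -0.00526773  0.89906131]
stage [([152.0, 183.0, 292.0, 250.0], 0.83)]
carrier [([248.0, 200.0, 272.0, 218.0], 0.96), ([270.0, 278.0, 307.0, 310.0], 0.96), ([131.0, 135.0, 172.0, 175.0], 0.57)]
tapper [([400.0, 171.0, 428.0, 238.0], 0.82), ([314.0, 114.0, 336.0, 147.0], 0.69)]
mat [([360.0, 152.0, 449.0, 265.0], 0.7)]
bottle [([313.0, 117.0, 335.0, 147.0], 0.82), ([400.0, 172.0, 430.0, 240.0], 0.3)]
dish []
collar [([218.0, 2
[... 441 characters left out ...]
]
gauge []
{'clock': 1.65, 'qpos': array([-1.36899425e+00,  2.75907581e-01,  1.50487542e+00, -2.95091977e-07,
        1.36071744e+00, -1.20958412e-01]), 'qd': array([-1.12414467e-03,  5.56930269e-04, -5.31785554e-05,  2.51694532e-04,
        9.74863546e-04,  2.49419556e-04]), 'effort': array([ 1.03052858e-03, -4.16646516e+01, -2.46093929e+01, -1.21756598e-04,
        3.68370838e-04, -4.46144881e-07]), 'position': array([ 0.18240692, -0.54534057,  0.2503335 ]), 'ee_rot': array([4.60743836e-05, 9.87006439e-01, 1.60680702e-01, 1.71900460e-06]), 'contact_force': array([ 0.18866595, -0.46773267,  0.45852501]), 'moment': array([ 0.00086259,  0.02683595, -0.01436683]), 'width': 0.08511210400935385}
```

View pics/scene0.png

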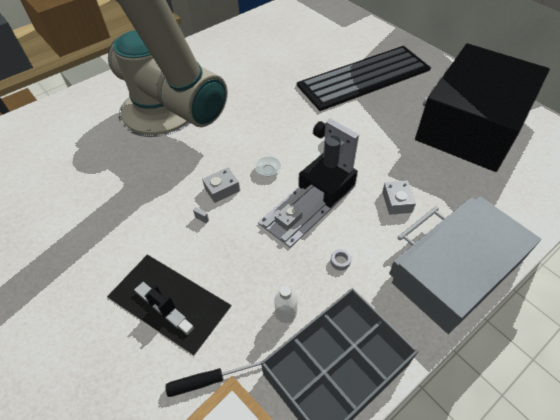

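View pics/top0.png

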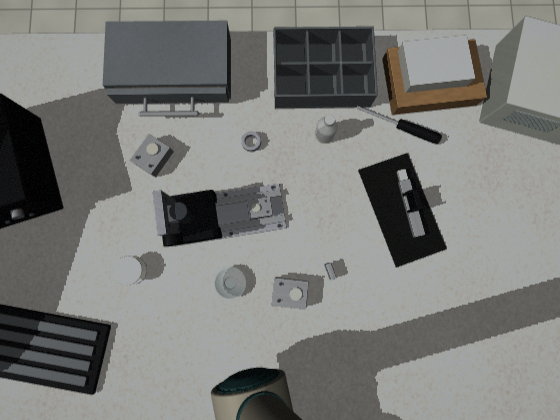

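Run:
```python
import cv2
im=cv2.imread('pics/top0.png'); cv2.imwrite('pics/top0c.png',cv2.resize(im[95:275,140:460],None,fx=2.5,fy=2.5,interpolation=cv2.INTER_CUBIC))
im=cv2.imread('pics/scene0.png'); cv2.imwrite('pics/scene0c.png',cv2.resize(im[100:280,180:440],None,fx=3,fy=3,interpolation=cv2.INTER_CUBIC))
```

```text
(no output)
```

View pics/top0c.png

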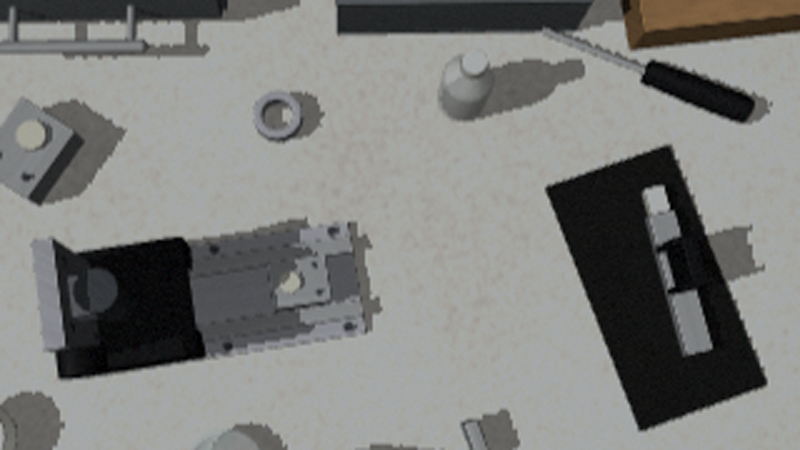

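View pics/scene0c.png

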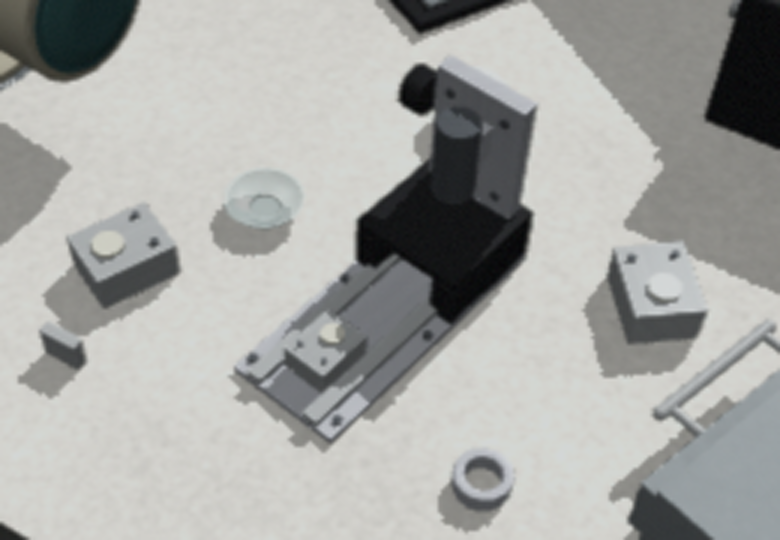

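```bash
cat > m.py <<'E'
from h import *
import sys
p=pickle.load(open('pics/top0.pkl','rb')); w=cloud(p)
print('K',p['mtx'][0,0])
def rect(mask,name):
    pts=w[mask][:,:2]; 
    r=cv2.minAreaRect((pts*1000).astype(np.float32)); print(name,mask.sum(),r)
z=w[...,2]
v,u=np.indices(z.shape)
def win(a,b,c,d): return (u>=a)&(u<c)&(v>=b)&(v<d)
s=win(145,175,300,255)
for lo,hi in ((.006,.011),(.012,.02),(.025,.04),(.05,.065)): 
    m=s&(z>lo)&(z<hi); rect(m,('stage',lo,hi))
t=win(385,160,440,245)
for lo,hi in ((.012,.024),(.05,.07)):
    m=t&(z>lo)&(z<hi); rect(m,('tap',lo,hi))
g=p['color'].max(-1)
m=win(355,148,452,270)&(g<45); rect(m,'mat')
for n,(a,b) in dict(mat=[(360,170),(410,153),(445,250),(396,266)]).items() if 0 else []: pass
for c in [(360,170),(408,153),(446,248),(396,266)]: print(onplane(p,*c,.004))
E
python3 m.py
```

```text
K 411.26035196139725
('stage', 0.006, 0.011) 1350 ((535.9953002929688, 84.74536895751953), (103.65719604492188, 217.88563537597656), 8.120231628417969)
('stage', 0.012, 0.02) 863 ((537.1333618164062, 120.28532409667969), (294.65252685546875, 143.69908142089844), 83.69185638427734)
('stage', 0.025, 0.04) 493 ((530.1532592773438, 138.12554931640625), (270.8231201171875, 129.29229736328125), 78.04579162597656)
('stage', 0.05, 0.065) 1575 ((527.12451171875, 159.6426544189453), (100.6292953491211, 89.1981201171875), 8.334217071533203)
('tap', 0.012, 0.024) 569 ((553.7542114257812, -300.5728454589844), (149.77735900878906, 27.04232406616211), 11.917190551757812)
('tap', 0.05, 0.07) 225 ((553.9263916015625, -301.87164306640625), (43.95563888549805, 29.93291664123535), 13.20598030090332)
mat 4767 ((542.3163452148438, -286.1754150390625), (226.97630310058594, 118.46028900146484), 18.453468322753906)
[ 0.63078561 -0.19822959  0.004     ]
[ 0.66829559 -0.30858575  0.004     ]
[ 0.45398529 -0.37784038  0.004     ]
[ 0.41734824 -0.26610269  0.004     ]
```

Call:
{"op": "send_rows", "data": {
  "deltas": [
    {"dp": [0.25, 0.2, 0], "rotation": [0, 0, -0.1]},
    {"dp": [0.5, 0.4, 0], "rotation": [0, 0, -0.2]},
    {"dp": [0.75, 0.6, 0], "rotation": [0, 0, -0.22]},
    {"dp": [1, 0.8, 0], "rotation": [0, 0, -0.22]}
  ]
}}

```text
clock: 1.98
position: [0.3032, -0.4484, 0.2504]
ee_rot: [0.0, 0.994, 0.105, 0.0]
contact_force: [0.1, 0.4, 0.4]
width: 0.0854
```

Call:
{"op": "send_rows", "data": {
  "deltas": [
    {"dp": [0.25, 0.2, 0], "rotation": [0, 0, 0]},
    {"dp": [0.5, 0.4, 0], "rotation": [0, 0, 0]},
    {"dp": [0.75, 0.6, 0], "rotation": [0, 0, 0]},
    {"dp": [1, 0.8, 0], "rotation": [0, 0, 0]},
    {"dp": [1, 0.8, 0], "rotation": [0, 0, 0]}
  ]
}}

```text
clock: 2.4
position: [0.4272, -0.3487, 0.2505]
ee_rot: [-0.001, 0.994, 0.109, 0.002]
contact_force: [-0.6, -0.5, 0.0]
width: 0.0853
```

Call:
{"op": "send_rows", "data": {
  "deltas": [
    {"dp": [0.25, 0.15, 0], "rotation": [0, 0, 0]},
    {"dp": [0.5, 0.3, 0], "rotation": [0, 0, 0]},
    {"dp": [0.6, 0.4, 0], "rotation": [0, 0, 0]},
    {"dp": [0.6, 0.4, 0], "rotation": [0, 0, 0]}
  ]
}}

```text
clock: 2.73
position: [0.4968, -0.3032, 0.2501]
ee_rot: [-0.001, 0.994, 0.108, 0.001]
contact_force: [-0.6, -0.4, 0.7]
width: 0.0852
```

Run:
```python
from h import *
p=grab('wrist','w1'); s=monitor.get_state(); print(s['clock'],s['position'],s['ee_rot'],s['contact_force'],s['qpos'])
R,t,K=cam(p); print(-R.T@t,R)
```

```text
2.7833 [ 0.49518581 -0.30449782  0.2500791 ] [-2.14995129e-05  9.94189071e-01  1.07647743e-01 -2.32065801e-04] [-0.50654349 -0.29593388 -0.00967641] [-6.70808202e-01  2.85753033e-01  1.49136609e+00 -3.01741879e-04
  1.36483413e+00  6.84336404e-01]
[ 0.56675861 -0.28800462  0.37370938] [[ 2.14974525e-01 -9.76619515e-01 -5.25433539e-04]
 [-9.36080927e-01 -2.06204469e-01  2.85012657e-01]
 [-2.78457270e-01 -6.07786124e-02 -9.58523609e-01]]
```

View pics/w1.png

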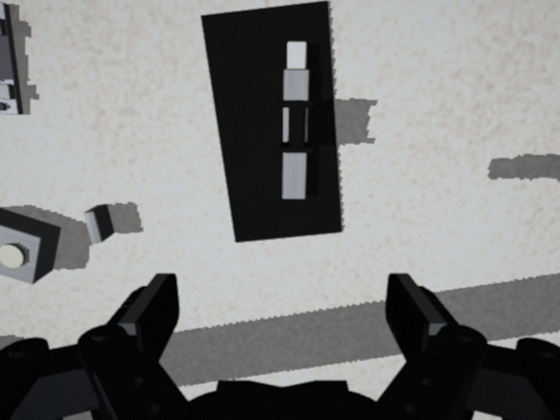

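Run:
```python
from h import *
p=pickle.load(open('pics/w1.pkl','rb')); w=cloud(p); z=w[...,2]
v,u=np.indices(z.shape)
def win(a,b,c,d): return (u>=a)&(u<c)&(v>=b)&(v<d)
def rect(m,n):
    r=cv2.minAreaRect((w[m][:,:2]*1000).astype(np.float32)); print(n,m.sum(),r, np.median(z[m]))
t=win(265,30,335,215); g=p['color'].max(-1)
rect(t&(z>.013)&(z<.024),'bar'); rect(t&(z>.013)&(z<.024)&(g>80),'barbright'); rect(t&(z>.05)&(z<.075),'grip')
rect(win(195,0,350,250)&(g<40)&(z<.01),'mat')
q=w[115:135:4,275:320:3]; print(np.round(q[...,2],3))
for x in ((297,43),(294,198)): print(onplane(p,*x,.018))
print(np.degrees(np.arctan2(*(onplane(p,297,43,.018)-onplane(p,294,198,.018))[[1,0]])))
```

```text
bar 2634 ((554.7410888671875, -302.6824035644531), (149.401123046875, 27.520706176757812), 12.179471969604492) 0.017875081864581473
barbright 2524 ((554.8250732421875, -303.2300109863281), (149.39984130859375, 23.88129425048828), 11.828085899353027) 0.01787979468783027
grip 1130 ((554.7696533203125, -303.2724609375), (43.36479568481445, 29.756887435913086), 11.748576164245605) 0.06373829961301208
mat 22319 ((542.6883544921875, -288.0015869140625), (227.43287658691406, 118.12905883789062), 18.42149543762207) 0.00394043636838891
[[0.004 0.004 0.004 0.018 0.019 0.063 0.064 0.065 0.065 0.064 0.017 0.004
  0.005 0.004 0.004]
 [0.004 0.003 0.005 0.018 0.019 0.064 0.064 0.063 0.064 0.063 0.018 0.004
  0.003 0.005 0.004]
 [0.004 0.003 0.004 0.017 0.018 0.066 0.064 0.064 0.064 0.063 0.019 0.004
  0.004 0.004 0.004]
 [0.004 0.005 0.004 0.017 0.019 0.065 0.063 0.064 0.065 0.064 0.019 0.005
  0.004 0.004 0.003]
 [0.003 0.003 0.003 0.017 0.017 0.066 0.065 0.064 0.065 0.064 0.017 0.004
  0.005 0.005 0.004]]
[ 0.62601016 -0.28897211  0.018     ]
[ 0.48228964 -0.31924949  0.018     ]
11.89645842136014
```

Call:
{"op": "send_rows", "data": {
  "deltas": [
    {"dp": [0.25, 0.01, 0], "rotation": [0, 0, -0.02]},
    {"dp": [0.5, 0.018, -0.1], "rotation": [0, 0, -0.02]},
    {"dp": [0.5, 0.018, -0.4], "rotation": [0, 0, -0.02]},
    {"dp": [0.5, 0.018, -0.7], "rotation": [0, 0, -0.02]},
    {"dp": [0.5, 0.018, -0.9], "rotation": [0, 0, -0.02]},
    {"dp": [0.5, 0.018, -1], "rotation": [0, 0, -0.02]},
    {"dp": [0.5, 0.018, -1], "rotation": [0, 0, -0.02]}
  ]
}}

```text
clock: 3.37
position: [0.5511, -0.3031, 0.1265]
ee_rot: [-0.002, 0.995, 0.101, -0.003]
contact_force: [-0.4, 0.3, -0.5]
width: 0.0853
```

Run:
```python
from h import *
p=grab('wrist','w2'); s=monitor.get_state(); print(s['clock'],s['position'],s['ee_rot'],s['contact_force'])
```

```text
3.4167 [ 0.55247377 -0.30378341  0.1287252 ] [-9.78021048e-04  9.94922465e-01  1.00624117e-01 -1.76595332e-03] [-0.27068041  0.10101582  1.23028243]
```

View pics/w2.png

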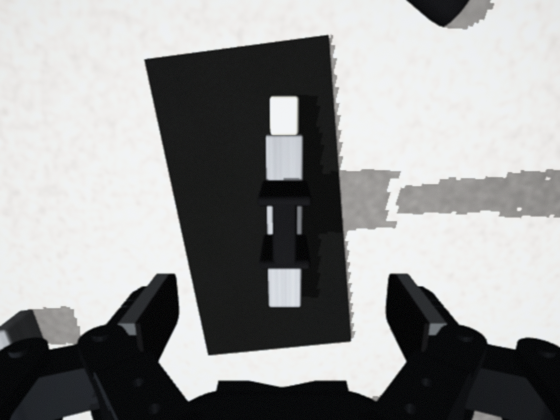

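Call:
{"op": "send_rows", "data": {
  "deltas": [
    {"dp": [0, 0, -0.2], "rotation": [0, 0, 0]},
    {"dp": [0, 0, -0.4], "rotation": [0, 0, 0]},
    {"dp": [0, 0, -0.55], "rotation": [0, 0, 0]},
    {"dp": [0, 0, -0.65], "rotation": [0, 0, 0]},
    {"dp": [0, 0, -0.71], "rotation": [0, 0, 0]},
    {"dp": [0, 0, -0.71], "rotation": [0, 0, 0]},
    {"dp": [0, 0, -0.71], "rotation": [0, 0, 0]}
  ]
}}

```text
clock: 4.0
position: [0.5549, -0.3042, 0.0463]
ee_rot: [0.001, 0.995, 0.101, 0.001]
contact_force: [0.1, -0.7, 0.0]
width: 0.0851
```

Call:
{"op": "send_rows", "data": {
  "deltas": [
    {"dp": [0, 0, 0], "rotation": [0, 0, 0]},
    {"dp": [0, 0, 0], "rotation": [0, 0, 0]},
    {"dp": [0, 0, 0], "rotation": [0, 0, 0]},
    {"dp": [0, 0, 0], "rotation": [0, 0, 0]},
    {"dp": [0, 0, 0], "rotation": [0, 0, 0]},
    {"dp": [0, 0, 0], "rotation": [0, 0, 0]},
    {"dp": [0, 0, 0], "rotation": [0, 0, 0]},
    {"dp": [0, 0, 0], "rotation": [0, 0, 0]}
  ],
  "fingers": 1,
  "grip_force": 60
}}

```text
clock: 4.67
position: [0.5546, -0.3033, 0.0454]
ee_rot: [0.0, 0.995, 0.101, 0.0]
contact_force: [-0.6, 0.5, 2.1]
width: 0.0136
```

Call:
{"op": "send_rows", "data": {
  "deltas": [
    {"dp": [0, 0, 0.05], "rotation": [0, 0, 0]},
    {"dp": [0, 0, 0.2], "rotation": [0, 0, 0]},
    {"dp": [0, 0, 0.45], "rotation": [0, 0, 0]},
    {"dp": [0, 0, 0.7], "rotation": [0, 0, 0]},
    {"dp": [0, 0, 0.9], "rotation": [0, 0, 0]},
    {"dp": [0, 0, 1], "rotation": [0, 0, 0]},
    {"dp": [0, 0, 1], "rotation": [0, 0, 0]},
    {"dp": [0, 0, 1], "rotation": [0, 0, 0]}
  ]
}}

```text
clock: 5.33
position: [0.5542, -0.303, 0.1652]
ee_rot: [0.0, 0.995, 0.101, 0.0]
contact_force: [-0.3, 0.5, -3.0]
width: 0.0135
```

Run:
```python
from h import *
p=grab('wrist','w3'); s=monitor.get_state(); print(s['clock'],s['position'],s['ee_rot'],s['contact_force'],s['width'])
w=cloud(p); z=w[...,2]
v,u=np.indices(z.shape); g=p['color'].max(-1)
np.set_printoptions(suppress=True)
print(np.round(w[60:420:15,284],3))
```

```text
5.3833 [ 0.55358311 -0.30259764  0.16403831] [-7.11235054e-04  9.94866618e-01  1.01188684e-01 -8.70019880e-04] [ 0.79747171 -0.21851269 -2.94151492] 0.013664154932416742
[[ 0.658 -0.283  0.005]
 [ 0.648 -0.286  0.003]
 [ 0.638 -0.288  0.004]
 [ 0.626 -0.289  0.137]
 [ 0.62  -0.291  0.136]
 [ 0.614 -0.292  0.137]
 [ 0.608 -0.293  0.138]
 [ 0.602 -0.294  0.137]
 [ 0.595 -0.296  0.138]
 [ 0.589 -0.297  0.138]
 [ 0.582 -0.298  0.137]
 [ 0.576 -0.3    0.141]
 [ 0.576 -0.299  0.159]
 [ 0.576 -0.299  0.173]
 [ 0.575 -0.3    0.184]
 [ 0.57  -0.301  0.184]
 [ 0.564 -0.302  0.183]
 [ 0.559 -0.303  0.184]
 [ 0.553 -0.304  0.184]
 [ 0.547 -0.305  0.184]
 [ 0.542 -0.306  0.185]
 [ 0.534 -0.308  0.183]
 [ 0.563 -0.302  0.221]
 [ 0.564 -0.302  0.227]]
```

View pics/w3.png

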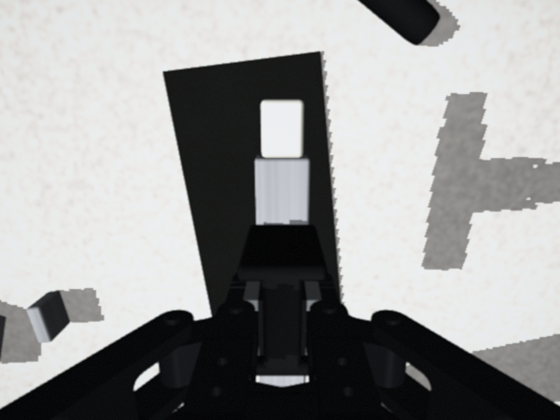

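Run:
```python
from h import *
p=pickle.load(open('pics/top0.pkl','rb')); w=cloud(p); z=w[...,2]
v,u=np.indices(z.shape)
s=(u>=145)&(u<300)&(v>=175)&(v<255)
th=np.radians(98.2); d=np.array([np.cos(th),np.sin(th)]); n=np.array([-d[1],d[0]])
# corners from crop(2.5x,+140,+95): plate near-end corners
for c in ((352,222),(370,330),(205,355)): print(onplane(p,140+c[0]/2.5,95+c[1]/2.5,.016))
# hood roof outline; rail ends
m=s&(z>.054)&(z<.062); P=w[m][:,:2]; a=P@d; b=P@n
print('roof along',np.percentile(a,[0.5,99.5]),'across',np.percentile(b,[.5,99.5]))
m=s&(z>.004)&(z<.022)&(w[...,1]<.11); P=w[m][:,:2]; a=P@d; b=P@n
print('plate along min',np.percentile(a,[0,.5,1]),'across',np.percentile(b,[.5,1,99,99.5]))
m=s&(z>.029)&(z<.038)&(w[...,1]<.095); P=w[m][:,:2]; a=P@d; b=P@n
print('carrier',m.sum(),np.percentile(a,[1,2,98,99]),np.percentile(b,[1,2,98,99]),cv2.minAreaRect((P*1000).astype(np.float32)))
```

```text
[ 0.59982753 -0.02041914  0.016     ]
[ 0.5048341  -0.03413893  0.016     ]
[0.48587928 0.10762115 0.016     ]
roof along [0.03854762 0.11786175] across [-0.59369051 -0.49474265]
plate along min [-0.13453546 -0.10107487 -0.1004612 ] across [-0.59399451 -0.59335458 -0.49463615 -0.4943617 ]
carrier 440 [-0.0756931  -0.07524707 -0.02740201 -0.02696428] [-0.56391752 -0.56337635 -0.5246245  -0.52430474] ((545.8953857421875, 26.743675231933594), (40.43608093261719, 49.7372932434082), 8.083125114440918)
```

Call:
{"op": "send_rows", "data": {
  "deltas": [
    {"dp": [0, 0.15, 0], "rotation": [0, 0, 0.24]},
    {"dp": [0, 0.3, 0], "rotation": [0, 0, 0.48]},
    {"dp": [0, 0.45, 0], "rotation": [0, 0, 0.72]},
    {"dp": [0.02, 0.6, 0], "rotation": [0, 0, 0.96]},
    {"dp": [0.02, 0.6, 0], "rotation": [0, 0, 1]}
  ]
}}

```text
clock: 5.8
position: [0.5553, -0.2269, 0.1627]
ee_rot: [-0.003, 0.938, 0.347, -0.001]
contact_force: [0.1, 0.5, -2.3]
width: 0.0131
```

Call:
{"op": "send_rows", "data": {
  "deltas": [
    {"dp": [0, 0.15, 0], "rotation": [0, 0, 0.24]},
    {"dp": [0, 0.3, 0], "rotation": [0, 0, 0.48]},
    {"dp": [0, 0.45, 0], "rotation": [0, 0, 0.72]},
    {"dp": [0.02, 0.6, 0], "rotation": [0, 0, 0.96]},
    {"dp": [0.02, 0.6, 0], "rotation": [0, 0, 1]}
  ]
}}

```text
clock: 6.22
position: [0.5581, -0.156, 0.1633]
ee_rot: [-0.002, 0.823, 0.568, -0.0]
contact_force: [-0.1, 0.0, -2.2]
width: 0.0135
```

Call:
{"op": "send_rows", "data": {
  "deltas": [
    {"dp": [0, 0.15, 0], "rotation": [0, 0, 0.24]},
    {"dp": [0, 0.3, 0], "rotation": [0, 0, 0.48]},
    {"dp": [0, 0.45, 0], "rotation": [0, 0, 0.72]},
    {"dp": [0.02, 0.6, 0], "rotation": [0, 0, 0.96]},
    {"dp": [0.02, 0.6, 0], "rotation": [0, 0, 1]},
    {"dp": [0.02, 0.6, 0], "rotation": [0, 0, 1]},
    {"dp": [0.02, 0.6, 0], "rotation": [0, 0, 1]},
    {"dp": [0.02, 0.6, 0], "rotation": [0, 0, 1]}
  ]
}}

```text
clock: 6.88
position: [0.5615, -0.0883, 0.1646]
ee_rot: [-0.0, 0.66, 0.751, -0.0]
contact_force: [1.1, 0.0, -2.2]
width: 0.0132
```

Run:
```python
from h import *
p=grab('wrist','w4'); s=monitor.get_state(); print(s['clock'],s['position'],s['ee_rot'],s['contact_force'],s['width'])
q=s['ee_rot']; print('yaw',2*np.degrees(np.arctan2(q[2],q[1])))
```

```text
6.9333 [ 0.56149165 -0.08827965  0.16472019] [-9.68389953e-05  6.59826289e-01  7.51418092e-01 -3.32237061e-04] [ 0.45624061  0.9108174  -2.50036192] 0.013442703142762061
yaw 97.42674213418796
```

View pics/w4.png

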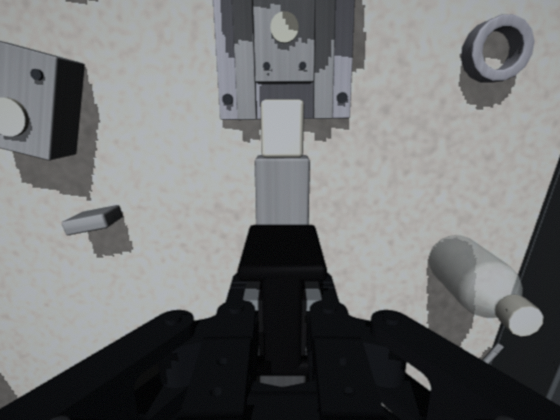

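Run:
```python
from h import *
p=pickle.load(open('pics/w4.pkl','rb')); w=cloud(p); z=w[...,2]
v,u=np.indices(z.shape); s=(u>205)&(u<370)&(v<135)
def rect(m,n): 
    r=cv2.minAreaRect((w[m][:,:2]*1000).astype(np.float32)); print(n,m.sum(),r,np.median(z[m]))
mc=s&(z>.028)&(z<.039)&(v<90); rect(mc,'car')
for th in (97.6,98.2):
    t=np.radians(th); d=np.array([np.cos(t),np.sin(t)]); n=np.array([-d[1],d[0]]); 
    P=w[mc][:,:2]; print(th,'car',np.percentile(P@d,[.5,1]),np.percentile(P@n,[1,99]))
    mr=s&(z>.013)&(z<.019); P=w[mr][:,:2]; print('rail',np.percentile(P@d,[.5,1]),np.percentile(P@n,[.5,99.5]))
    m=s&(z>.004)&(z<.03); P=w[m][:,:2]; a=P@d;b=P@n
    for side in (0,1):
        xs=[];ys=[]
        for a0 in np.arange(-.10,-.02,.005):
            k=(a>a0)&(a<a0+.005)
            if k.sum()>10: xs.append(a0+.0025); ys.append(np.percentile(b[k],[1,99][side]))
        c=np.polyfit(xs,ys,1); print(side,c, 'yaw',th+np.degrees(np.arctan(c[0])), len(xs))
    mb=(z>.12)&(z<.145)&(u>250)&(u<315)&(v<220); P=w[mb][:,:2]; print('bar',np.percentile(P@d,[99.5]),np.percentile(P@n,[1,99]),(np.array([.5615,-.0883])@d),(np.array([.5615,-.0883])@n))
rect(mb,'bar')
```

```text
car 4981 ((546.568359375, 25.001066207885742), (40.097389221191406, 49.508949279785156), 7.893247604370117) 0.03300941608091961
97.6 car [-0.07216057 -0.07180896] [-0.56464215 -0.52552261]
rail [-0.09659397 -0.0964008 ] [-0.58044539 -0.50983313]
0 [ 0.00475482 -0.59399654] yaw 97.87242891108113 16
1 [ 0.01410051 -0.49514673] yaw 98.40784640347061 16
bar [-0.08609766] [-0.55524438 -0.53221516] -0.16178629533358535 -0.5448892865915368
98.2 car [-0.07779848 -0.07761932] [-0.56409885 -0.52501335]
rail [-0.10253393 -0.10187978] [-0.57980481 -0.50927063]
0 [-0.00285798 -0.59377665] yaw 98.03625017063553 16
1 [ 0.00385309 -0.49510205] yaw 98.42076494583827 16
bar [-0.0918325] [-0.55395856 -0.53091689] -0.1674833874648025 -0.5431652188085269
bar 5822 ((553.7222290039062, -38.805015563964844), (24.099956512451172, 51.27116012573242), 7.478546142578125) 0.1369647098283715
```

Call:
{"op": "send_rows", "data": {
  "deltas": [
    {"dp": [0.015, 0, -0.15], "rotation": [0, 0, 0.026]},
    {"dp": [0.015, 0, -0.4], "rotation": [0, 0, 0.026]},
    {"dp": [0.015, 0, -0.65], "rotation": [0, 0, 0.026]},
    {"dp": [0.015, 0, -0.8], "rotation": [0, 0, 0.026]},
    {"dp": [0.015, 0, -0.87], "rotation": [0, 0, 0.026]},
    {"dp": [0.015, 0, -0.91], "rotation": [0, 0, 0.026]},
    {"dp": [0.015, 0, -0.91], "rotation": [0, 0, 0.026]},
    {"dp": [0.015, 0, -0.91], "rotation": [0, 0, 0.026]}
  ]
}}

```text
clock: 7.6
position: [0.5643, -0.0877, 0.0568]
ee_rot: [0.001, 0.654, 0.756, 0.0]
contact_force: [0.7, 0.1, -3.7]
width: 0.0135
```

Run:
```python
from h import *
p=grab('wrist','w5'); ss=monitor.get_state(); print(ss['clock'],ss['position'],ss['ee_rot'],ss['contact_force'],ss['width'])
q=ss['ee_rot']; print('yaw',2*np.degrees(np.arctan2(q[2],q[1])))
w=cloud(p); z=w[...,2]
t=np.radians(98.2); d=np.array([np.cos(t),np.sin(t)]); n=np.array([-d[1],d[0]])
T=ss['position'][:2]; print('tcp a,b',T@d,T@n)
a=w[...,:2]@d-T@d; b=w[...,:2]@n-T@n
for c in (230,250,270,282,295,310,330): print(c,[(r,round(a[r,c]*1e3),round(b[r,c]*1e3),round(z[r,c]*1e3)) for r in range(20,220,12)])
```

```text
7.65 [ 0.56459187 -0.08768976  0.05721621] [1.33000779e-03 6.54172895e-01 7.56343624e-01 6.14090707e-04] [ 0.90087218 -0.06100426 -1.84389259] 0.013173286324783625
yaw 98.28596520883947
tcp a,b -0.1673203814404891 -0.5463125153134444
230 [(20, 104, 21, 33), (32, 100, 21, 33), (44, 96, 21, 32), (56, 92, 22, 32), (68, 89, 24, 17), (80, 84, 24, 16), (92, 79, 24, 16), (104, 74, 25, 15), (116, 69, 25, 16), (128, 63, 27, 1), (140, 57, 28, -1), (152, 51, 27, 1), (164, 45, 28, 0), (176, 39, 28, 0), (188, 33, 28, 1), (200, 26, 29, 1), (212, 19, 29, -1)]
250 [(20, 104, 13, 33), (32, 99, 13, 36), (44, 96, 14, 33), (56, 92, 14, 33), (68, 90, 16, 10), (80, 85, 16, 9), (92, 80, 16, 8), (104, 74, 16, 8), (116, 69, 16, 8), (128, 63, 17, -2), (140, 57, 17, 0), (152, 51, 18, -1), (164, 45, 18, 1), (176, 39, 18, 0), (188, 32, 18, -2), (200, 26, 18, 0), (212, 20, 18, 1)]
270 [(20, 104, 6, 32), (32, 100, 6, 33), (44, 96, 6, 34), (56, 92, 6, 33), (68, 90, 7, 12), (80, 85, 7, 10), (92, 80, 7, 9), (104, 74, 6, 29), (116, 69, 6, 29), (128, 65, 6, 30), (140, 60, 6, 29), (152, 55, 6, 30), (164, 50, 6, 31), (176, 44, 6, 30), (188, 39, 7, 29), (200, 34, 7, 29), (212, 28, 7, 29)]Traceback (most recent call last):
  File "<stdin>", line 8, in <module>
ValueError: cannot convert float NaN to integer
```

View pics/w5.png

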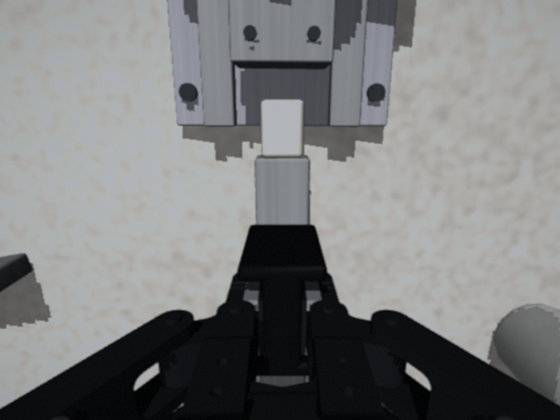

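Call:
{"op": "send_rows", "data": {
  "deltas": [
    {"dp": [-0.0024, 0.0165, 0], "rotation": [0, 0, 0]},
    {"dp": [-0.0048, 0.033, 0], "rotation": [0, 0, 0]},
    {"dp": [-0.0072, 0.0495, 0], "rotation": [0, 0, 0]},
    {"dp": [-0.0096, 0.066, 0], "rotation": [0, 0, 0]},
    {"dp": [-0.0119, 0.0825, 0], "rotation": [0, 0, 0]},
    {"dp": [-0.0143, 0.099, 0], "rotation": [0, 0, 0]}
  ]
}}

```text
clock: 8.15
position: [0.5617, -0.075, 0.0561]
ee_rot: [0.0, 0.654, 0.757, 0.0]
contact_force: [-0.8, -1.5, -3.2]
width: 0.0129
```

Call:
{"op": "send_rows", "data": {
  "deltas": [
    {"dp": [-0.0012, 0.00825, 0], "rotation": [0, 0, 0]},
    {"dp": [-0.0024, 0.0165, 0], "rotation": [0, 0, 0]},
    {"dp": [-0.0036, 0.02475, 0], "rotation": [0, 0, 0]},
    {"dp": [-0.0048, 0.033, 0], "rotation": [0, 0, 0]}
  ]
}}

```text
clock: 8.48
position: [0.5616, -0.0719, 0.0562]
ee_rot: [0.001, 0.654, 0.757, -0.0]
contact_force: [1.3, -3.4, -2.2]
width: 0.0134
```

Call:
{"op": "send_rows", "data": {
  "deltas": [
    {"dp": [-0.0012, 0.00825, 0], "rotation": [0, 0, 0]},
    {"dp": [-0.0024, 0.0165, 0], "rotation": [0, 0, 0]},
    {"dp": [-0.0036, 0.02475, 0], "rotation": [0, 0, 0]},
    {"dp": [-0.0048, 0.033, 0], "rotation": [0, 0, 0]}
  ]
}}

```text
clock: 8.82
position: [0.5608, -0.0675, 0.0561]
ee_rot: [0.0, 0.654, 0.756, 0.0]
contact_force: [0.9, -3.2, -1.5]
width: 0.0133
```

Call:
{"op": "send_rows", "data": {
  "deltas": [
    {"dp": [-0.0012, 0.00825, 0], "rotation": [0, 0, 0]},
    {"dp": [-0.0024, 0.0165, 0], "rotation": [0, 0, 0]},
    {"dp": [-0.0036, 0.02475, 0], "rotation": [0, 0, 0]},
    {"dp": [-0.0048, 0.033, 0], "rotation": [0, 0, 0]}
  ]
}}

```text
clock: 9.15
position: [0.5601, -0.0634, 0.056]
ee_rot: [0.0, 0.654, 0.756, 0.0]
contact_force: [1.5, -3.3, 0.2]
width: 0.0135
```

Call:
{"op": "send_rows", "data": {
  "deltas": [
    {"dp": [-0.0012, 0.00825, 0], "rotation": [0, 0, 0]},
    {"dp": [-0.0024, 0.0165, 0], "rotation": [0, 0, 0]},
    {"dp": [-0.0036, 0.02475, 0], "rotation": [0, 0, 0]},
    {"dp": [-0.0048, 0.033, 0], "rotation": [0, 0, 0]}
  ]
}}

```text
clock: 9.48
position: [0.5594, -0.0594, 0.0559]
ee_rot: [0.0, 0.654, 0.756, 0.0]
contact_force: [0.4, -3.4, 0.1]
width: 0.0133
```

Call:
{"op": "send_rows", "data": {
  "deltas": [
    {"dp": [-0.0024, 0.0165, 0], "rotation": [0, 0, 0]},
    {"dp": [-0.0048, 0.033, 0], "rotation": [0, 0, 0]},
    {"dp": [-0.0072, 0.0495, 0], "rotation": [0, 0, 0]},
    {"dp": [-0.0096, 0.066, 0], "rotation": [0, 0, 0]},
    {"dp": [-0.0119, 0.0825, 0], "rotation": [0, 0, 0]},
    {"dp": [-0.0143, 0.099, 0], "rotation": [0, 0, 0]},
    {"dp": [-0.0167, 0.1155, 0], "rotation": [0, 0, 0]},
    {"dp": [-0.019, 0.132, 0], "rotation": [0, 0, 0]},
    {"dp": [-0.0214, 0.1485, 0], "rotation": [0, 0, 0]},
    {"dp": [-0.0238, 0.165, 0], "rotation": [0, 0, 0]}
  ]
}}

```text
clock: 10.32
position: [0.5565, -0.0394, 0.0559]
ee_rot: [0.0, 0.654, 0.756, 0.0]
contact_force: [0.3, -4.9, -0.4]
width: 0.0133
```

Run:
```python
from h import *
p=grab('wrist','w6'); ss=monitor.get_state(); print(ss['clock'],ss['position'],ss['contact_force'],ss['width'])
p=grab('top','t6')
```

```text
10.3667 [ 0.55631947 -0.03897858  0.05587693] [ 0.24838258 -2.56871749 -0.35499143] 0.013454097749311545
```

View pics/w6.png

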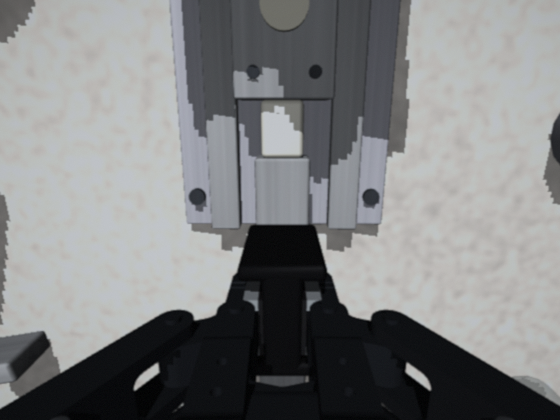

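Call:
{"op": "send_rows", "data": {
  "deltas": [
    {"dp": [-0.0024, 0.0165, 0], "rotation": [0, 0, 0]},
    {"dp": [-0.0048, 0.033, 0], "rotation": [0, 0, 0]},
    {"dp": [-0.0072, 0.0495, 0], "rotation": [0, 0, 0]},
    {"dp": [-0.0096, 0.066, 0], "rotation": [0, 0, 0]},
    {"dp": [-0.0119, 0.0825, 0], "rotation": [0, 0, 0]},
    {"dp": [-0.0143, 0.099, 0], "rotation": [0, 0, 0]},
    {"dp": [-0.0167, 0.1155, 0], "rotation": [0, 0, 0]},
    {"dp": [-0.019, 0.132, 0], "rotation": [0, 0, 0]},
    {"dp": [-0.0214, 0.1485, 0], "rotation": [0, 0, 0]},
    {"dp": [-0.0238, 0.165, 0], "rotation": [0, 0, 0]}
  ]
}}

```text
clock: 11.25
position: [0.5535, -0.0196, 0.0559]
ee_rot: [-0.0, 0.654, 0.756, -0.0]
contact_force: [-0.1, -3.9, -0.7]
width: 0.0128
```

Call:
{"op": "send_rows", "data": {
  "deltas": [
    {"dp": [-0.0024, 0.0165, 0], "rotation": [0, 0, 0]},
    {"dp": [-0.0048, 0.033, 0], "rotation": [0, 0, 0]},
    {"dp": [-0.0072, 0.0495, 0], "rotation": [0, 0, 0]},
    {"dp": [-0.0096, 0.066, 0], "rotation": [0, 0, 0]},
    {"dp": [-0.0119, 0.0825, 0], "rotation": [0, 0, 0]},
    {"dp": [-0.0143, 0.099, 0], "rotation": [0, 0, 0]}
  ]
}}

```text
clock: 11.75
position: [0.5519, -0.0078, 0.0559]
ee_rot: [-0.0, 0.654, 0.756, -0.0]
contact_force: [1.1, -3.3, -2.2]
width: 0.0132
```

Run:
```python
from h import *
p=grab('top','t7'); ss=monitor.get_state(); print(ss['clock'],ss['position'],ss['contact_force'],ss['width'])
im=p['color'][150:270,140:340,::-1]; cv2.imwrite('pics/t7c.png',cv2.resize(im,None,fx=4,fy=4,interpolation=cv2.INTER_CUBIC))
```

```text
11.8 [ 0.55172505 -0.00731575  0.05582933] [-0.34111581 -2.09333646 -1.4816471 ] 0.013406433850218781
```

View pics/t7c.png

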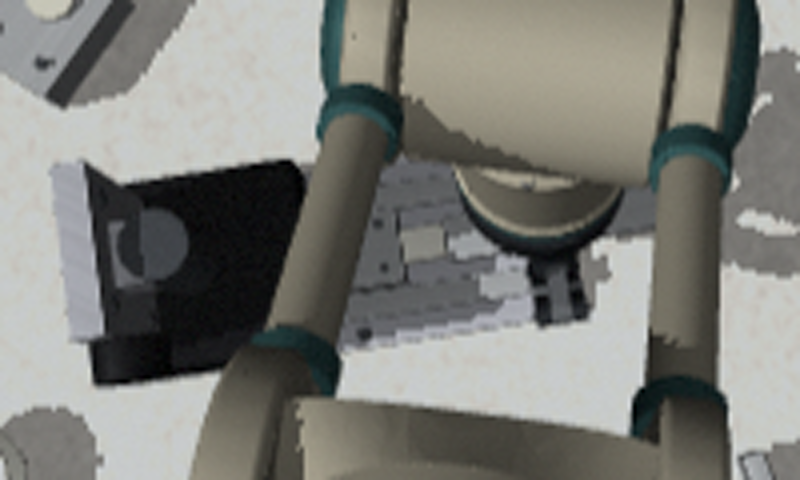

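Call:
{"op": "send_rows", "data": {
  "deltas": [
    {"dp": [-0.0012, 0.00825, 0], "rotation": [0, 0, 0]},
    {"dp": [-0.0024, 0.0165, 0], "rotation": [0, 0, 0]},
    {"dp": [-0.0036, 0.02475, 0], "rotation": [0, 0, 0]},
    {"dp": [-0.0048, 0.033, 0], "rotation": [0, 0, 0]},
    {"dp": [-0.006, 0.041, 0], "rotation": [0, 0, 0]},
    {"dp": [-0.0072, 0.0495, 0], "rotation": [0, 0, 0]},
    {"dp": [-0.0084, 0.0578, 0], "rotation": [0, 0, 0]}
  ]
}}

```text
clock: 12.38
position: [0.5509, -0.0009, 0.0559]
ee_rot: [-0.0, 0.654, 0.756, -0.0]
contact_force: [0.9, -3.2, -2.2]
width: 0.0132
```

Call:
{"op": "send_rows", "data": {
  "deltas": [
    {"dp": [-0.0004, 0.0028, 0], "rotation": [0, 0, 0]},
    {"dp": [-0.0008, 0.0056, 0], "rotation": [0, 0, 0]},
    {"dp": [-0.0012, 0.0084, 0], "rotation": [0, 0, 0]}
  ]
}}

```text
clock: 12.63
position: [0.5508, 0.0, 0.0559]
ee_rot: [0.0, 0.654, 0.756, 0.0]
contact_force: [0.6, -3.3, -2.0]
width: 0.0133
```

Call:
{"op": "send_rows", "data": {
  "deltas": [
    {"dp": [-0.0004, 0.0028, 0], "rotation": [0, 0, 0]},
    {"dp": [-0.0008, 0.0056, 0], "rotation": [0, 0, 0]},
    {"dp": [-0.0012, 0.0084, 0], "rotation": [0, 0, 0]}
  ]
}}

```text
clock: 12.88
position: [0.5506, 0.001, 0.0559]
ee_rot: [0.0, 0.654, 0.756, -0.0]
contact_force: [0.7, -2.4, -0.7]
width: 0.0135
```

Call:
{"op": "send_rows", "data": {
  "deltas": [
    {"dp": [-0.0004, 0.0028, 0], "rotation": [0, 0, 0]},
    {"dp": [-0.0008, 0.0056, 0], "rotation": [0, 0, 0]},
    {"dp": [-0.0012, 0.0084, 0], "rotation": [0, 0, 0]}
  ]
}}

```text
clock: 13.13
position: [0.5505, 0.002, 0.0559]
ee_rot: [0.0, 0.654, 0.756, 0.0]
contact_force: [0.5, -2.7, -1.1]
width: 0.0128
```

Call:
{"op": "send_rows", "data": {
  "deltas": [
    {"dp": [-0.0004, 0.0028, 0], "rotation": [0, 0, 0]},
    {"dp": [-0.0008, 0.0056, 0], "rotation": [0, 0, 0]},
    {"dp": [-0.0012, 0.0084, 0], "rotation": [0, 0, 0]}
  ]
}}

```text
clock: 13.38
position: [0.5503, 0.003, 0.0559]
ee_rot: [0.0, 0.654, 0.756, 0.0]
contact_force: [-0.1, -3.2, -2.2]
width: 0.0135
```

Call:
{"op": "send_rows", "data": {
  "deltas": [
    {"dp": [-0.0004, 0.0028, 0], "rotation": [0, 0, 0]},
    {"dp": [-0.0008, 0.0056, 0], "rotation": [0, 0, 0]},
    {"dp": [-0.0012, 0.0084, 0], "rotation": [0, 0, 0]}
  ]
}}

```text
clock: 13.63
position: [0.5502, 0.004, 0.0559]
ee_rot: [0.0, 0.654, 0.756, 0.0]
contact_force: [0.8, -2.8, -2.3]
width: 0.0133
```

Call:
{"op": "send_rows", "data": {
  "deltas": [
    {"dp": [-0.0004, 0.0028, 0], "rotation": [0, 0, 0]},
    {"dp": [-0.0008, 0.0056, 0], "rotation": [0, 0, 0]},
    {"dp": [-0.0012, 0.0084, 0], "rotation": [0, 0, 0]}
  ]
}}

```text
clock: 13.88
position: [0.5501, 0.0051, 0.0559]
ee_rot: [0.0, 0.654, 0.756, 0.0]
contact_force: [1.0, -2.4, -1.7]
width: 0.0134
```

Call:
{"op": "send_rows", "data": {
  "deltas": [
    {"dp": [-0.0004, 0.0028, 0], "rotation": [0, 0, 0]},
    {"dp": [-0.0008, 0.0056, 0], "rotation": [0, 0, 0]},
    {"dp": [-0.0012, 0.0084, 0], "rotation": [0, 0, 0]}
  ]
}}

```text
clock: 14.13
position: [0.5499, 0.0061, 0.0559]
ee_rot: [0.0, 0.654, 0.756, 0.0]
contact_force: [-0.4, -2.7, -1.9]
width: 0.0136
```

Call:
{"op": "send_rows", "data": {
  "deltas": [
    {"dp": [-0.0004, 0.0028, 0], "rotation": [0, 0, 0]},
    {"dp": [-0.0008, 0.0056, 0], "rotation": [0, 0, 0]},
    {"dp": [-0.0012, 0.0084, 0], "rotation": [0, 0, 0]}
  ]
}}

```text
clock: 14.38
position: [0.5498, 0.0071, 0.0559]
ee_rot: [0.0, 0.654, 0.756, 0.0]
contact_force: [0.6, -2.4, -2.3]
width: 0.0136
```

Call:
{"op": "send_rows", "data": {
  "deltas": [
    {"dp": [-0.0004, 0.0028, 0], "rotation": [0, 0, 0]},
    {"dp": [-0.0008, 0.0056, 0], "rotation": [0, 0, 0]},
    {"dp": [-0.0012, 0.0084, 0], "rotation": [0, 0, 0]}
  ]
}}

```text
clock: 14.63
position: [0.5496, 0.0081, 0.0559]
ee_rot: [-0.0, 0.654, 0.756, 0.0]
contact_force: [1.0, -2.3, -2.7]
width: 0.0136
```

Call:
{"op": "send_rows", "data": {
  "deltas": [
    {"dp": [-0.0004, 0.0028, 0], "rotation": [0, 0, 0]},
    {"dp": [-0.0008, 0.0056, 0], "rotation": [0, 0, 0]},
    {"dp": [-0.0012, 0.0084, 0], "rotation": [0, 0, 0]}
  ]
}}

```text
clock: 14.88
position: [0.5495, 0.0091, 0.0559]
ee_rot: [0.0, 0.654, 0.756, 0.0]
contact_force: [1.3, -3.0, -1.8]
width: 0.0134
```

Call:
{"op": "send_rows", "data": {
  "deltas": [
    {"dp": [-0.0004, 0.0028, 0], "rotation": [0, 0, 0]},
    {"dp": [-0.0008, 0.0056, 0], "rotation": [0, 0, 0]},
    {"dp": [-0.0012, 0.0084, 0], "rotation": [0, 0, 0]}
  ]
}}

```text
clock: 15.13
position: [0.5494, 0.0101, 0.0559]
ee_rot: [0.0, 0.654, 0.756, 0.0]
contact_force: [1.2, -2.9, -2.2]
width: 0.0131
```

Call:
{"op": "send_rows", "data": {
  "deltas": [
    {"dp": [-0.0004, 0.0028, 0], "rotation": [0, 0, 0]},
    {"dp": [-0.0008, 0.0056, 0], "rotation": [0, 0, 0]},
    {"dp": [-0.0012, 0.0084, 0], "rotation": [0, 0, 0]}
  ]
}}

```text
clock: 15.38
position: [0.5492, 0.0111, 0.0559]
ee_rot: [0.0, 0.654, 0.756, 0.0]
contact_force: [-0.5, -2.3, -2.8]
width: 0.0134
```

Call:
{"op": "send_rows", "data": {
  "deltas": [
    {"dp": [-0.0004, 0.0028, 0], "rotation": [0, 0, 0]},
    {"dp": [-0.0008, 0.0056, 0], "rotation": [0, 0, 0]},
    {"dp": [-0.0012, 0.0084, 0], "rotation": [0, 0, 0]}
  ]
}}

```text
clock: 15.63
position: [0.5491, 0.0121, 0.0559]
ee_rot: [0.0, 0.654, 0.756, 0.0]
contact_force: [0.5, -2.2, -2.7]
width: 0.0132
```

Call:
{"op": "send_rows", "data": {
  "deltas": [
    {"dp": [-0.0004, 0.0028, 0], "rotation": [0, 0, 0]},
    {"dp": [-0.0008, 0.0056, 0], "rotation": [0, 0, 0]},
    {"dp": [-0.0012, 0.0084, 0], "rotation": [0, 0, 0]}
  ]
}}

```text
clock: 15.88
position: [0.5489, 0.0131, 0.0559]
ee_rot: [0.0, 0.654, 0.756, 0.0]
contact_force: [0.7, -2.5, -1.8]
width: 0.0133
```

Call:
{"op": "send_rows", "data": {
  "deltas": [
    {"dp": [-0.0004, 0.0028, 0], "rotation": [0, 0, 0]},
    {"dp": [-0.0008, 0.0056, 0], "rotation": [0, 0, 0]},
    {"dp": [-0.0012, 0.0084, 0], "rotation": [0, 0, 0]}
  ]
}}

```text
clock: 16.13
position: [0.5488, 0.0141, 0.0559]
ee_rot: [0.0, 0.654, 0.756, 0.0]
contact_force: [0.7, -3.1, -2.6]
width: 0.0134
```

Call:
{"op": "send_rows", "data": {
  "deltas": [
    {"dp": [-0.0004, 0.0028, 0], "rotation": [0, 0, 0]},
    {"dp": [-0.0008, 0.0056, 0], "rotation": [0, 0, 0]},
    {"dp": [-0.0012, 0.0084, 0], "rotation": [0, 0, 0]}
  ]
}}

```text
clock: 16.38
position: [0.5486, 0.0151, 0.0559]
ee_rot: [0.0, 0.654, 0.756, 0.0]
contact_force: [0.4, -3.1, -2.4]
width: 0.0134
```

Call:
{"op": "send_rows", "data": {
  "deltas": [
    {"dp": [-0.0004, 0.0028, 0], "rotation": [0, 0, 0]},
    {"dp": [-0.0008, 0.0056, 0], "rotation": [0, 0, 0]},
    {"dp": [-0.0012, 0.0084, 0], "rotation": [0, 0, 0]}
  ]
}}

```text
clock: 16.63
position: [0.5485, 0.0161, 0.0559]
ee_rot: [0.0, 0.654, 0.756, 0.0]
contact_force: [0.2, -2.4, -2.3]
width: 0.0133
```

Call:
{"op": "send_rows", "data": {
  "deltas": [
    {"dp": [-0.0004, 0.0028, 0], "rotation": [0, 0, 0]},
    {"dp": [-0.0008, 0.0056, 0], "rotation": [0, 0, 0]},
    {"dp": [-0.0012, 0.0084, 0], "rotation": [0, 0, 0]}
  ]
}}

```text
clock: 16.88
position: [0.5483, 0.0172, 0.0559]
ee_rot: [0.0, 0.654, 0.756, 0.0]
contact_force: [0.5, -3.4, -2.4]
width: 0.0134
```

Call:
{"op": "send_rows", "data": {
  "deltas": [
    {"dp": [-0.0004, 0.0028, 0], "rotation": [0, 0, 0]},
    {"dp": [-0.0008, 0.0056, 0], "rotation": [0, 0, 0]},
    {"dp": [-0.0012, 0.0084, 0], "rotation": [0, 0, 0]}
  ]
}}

```text
clock: 17.13
position: [0.5482, 0.0182, 0.0559]
ee_rot: [0.0, 0.654, 0.756, 0.0]
contact_force: [-0.1, -3.1, -2.0]
width: 0.0134
```

Call:
{"op": "send_rows", "data": {
  "deltas": [
    {"dp": [-0.0004, 0.0028, 0], "rotation": [0, 0, 0]},
    {"dp": [-0.0008, 0.0056, 0], "rotation": [0, 0, 0]},
    {"dp": [-0.0012, 0.0084, 0], "rotation": [0, 0, 0]}
  ]
}}

```text
clock: 17.38
position: [0.5481, 0.0192, 0.0559]
ee_rot: [0.0, 0.654, 0.756, 0.0]
contact_force: [0.4, -2.0, -2.6]
width: 0.0132
```

Call:
{"op": "send_rows", "data": {
  "deltas": [
    {"dp": [-0.0004, 0.0028, 0], "rotation": [0, 0, 0]},
    {"dp": [-0.0008, 0.0056, 0], "rotation": [0, 0, 0]},
    {"dp": [-0.0012, 0.0084, 0], "rotation": [0, 0, 0]}
  ]
}}

```text
clock: 17.63
position: [0.5479, 0.0202, 0.0559]
ee_rot: [0.0, 0.654, 0.756, 0.0]
contact_force: [0.7, -2.4, -1.6]
width: 0.0132
```

Call:
{"op": "send_rows", "data": {
  "deltas": [
    {"dp": [-0.0004, 0.0028, 0], "rotation": [0, 0, 0]},
    {"dp": [-0.0008, 0.0056, 0], "rotation": [0, 0, 0]},
    {"dp": [-0.0012, 0.0084, 0], "rotation": [0, 0, 0]}
  ]
}}

```text
clock: 17.88
position: [0.5478, 0.0212, 0.0559]
ee_rot: [0.0, 0.654, 0.756, 0.0]
contact_force: [0.9, -2.5, -2.1]
width: 0.0134
```

Call:
{"op": "send_rows", "data": {
  "deltas": [
    {"dp": [-0.0004, 0.0028, 0], "rotation": [0, 0, 0]},
    {"dp": [-0.0008, 0.0056, 0], "rotation": [0, 0, 0]},
    {"dp": [-0.0012, 0.0084, 0], "rotation": [0, 0, 0]}
  ]
}}

```text
clock: 18.13
position: [0.5476, 0.0222, 0.0559]
ee_rot: [0.0, 0.654, 0.756, 0.0]
contact_force: [0.3, -2.4, -2.0]
width: 0.0134
```

Call:
{"op": "send_rows", "data": {
  "deltas": [
    {"dp": [-0.0004, 0.0028, 0], "rotation": [0, 0, 0]},
    {"dp": [-0.0008, 0.0056, 0], "rotation": [0, 0, 0]},
    {"dp": [-0.0012, 0.0084, 0], "rotation": [0, 0, 0]}
  ]
}}

```text
clock: 18.38
position: [0.5475, 0.0232, 0.0559]
ee_rot: [0.0, 0.654, 0.756, 0.0]
contact_force: [0.3, -1.9, -2.2]
width: 0.0132
```

Call:
{"op": "send_rows", "data": {
  "deltas": [
    {"dp": [-0.0004, 0.0028, 0], "rotation": [0, 0, 0]},
    {"dp": [-0.0008, 0.0056, 0], "rotation": [0, 0, 0]},
    {"dp": [-0.0012, 0.0084, 0], "rotation": [0, 0, 0]}
  ]
}}

```text
clock: 18.63
position: [0.5473, 0.0242, 0.0559]
ee_rot: [0.0, 0.654, 0.756, 0.0]
contact_force: [0.8, -2.0, -2.7]
width: 0.0138
```

Call:
{"op": "send_rows", "data": {
  "deltas": [
    {"dp": [-0.0004, 0.0028, 0], "rotation": [0, 0, 0]},
    {"dp": [-0.0008, 0.0056, 0], "rotation": [0, 0, 0]},
    {"dp": [-0.0012, 0.0084, 0], "rotation": [0, 0, 0]}
  ]
}}

```text
clock: 18.88
position: [0.5472, 0.0252, 0.0559]
ee_rot: [0.0, 0.654, 0.756, 0.0]
contact_force: [0.0, -2.3, -1.9]
width: 0.0131
```

Call:
{"op": "send_rows", "data": {
  "deltas": [
    {"dp": [-0.0004, 0.0028, 0], "rotation": [0, 0, 0]},
    {"dp": [-0.0008, 0.0056, 0], "rotation": [0, 0, 0]},
    {"dp": [-0.0012, 0.0084, 0], "rotation": [0, 0, 0]}
  ]
}}

```text
clock: 19.13
position: [0.5471, 0.0262, 0.0559]
ee_rot: [0.0, 0.654, 0.756, 0.0]
contact_force: [0.2, -2.5, -2.6]
width: 0.0132
```

Call:
{"op": "send_rows", "data": {
  "deltas": [
    {"dp": [-0.0004, 0.0028, 0], "rotation": [0, 0, 0]},
    {"dp": [-0.0008, 0.0056, 0], "rotation": [0, 0, 0]},
    {"dp": [-0.0012, 0.0084, 0], "rotation": [0, 0, 0]}
  ]
}}

```text
clock: 19.38
position: [0.5469, 0.0272, 0.0559]
ee_rot: [0.0, 0.654, 0.756, 0.0]
contact_force: [-0.0, -2.6, -3.1]
width: 0.0133
```

Call:
{"op": "send_rows", "data": {
  "deltas": [
    {"dp": [-0.0004, 0.0028, 0], "rotation": [0, 0, 0]},
    {"dp": [-0.0008, 0.0056, 0], "rotation": [0, 0, 0]},
    {"dp": [-0.0012, 0.0084, 0], "rotation": [0, 0, 0]}
  ]
}}

```text
clock: 19.63
position: [0.5468, 0.0282, 0.0559]
ee_rot: [0.0, 0.654, 0.756, 0.0]
contact_force: [0.9, -3.0, -2.0]
width: 0.0131
```

Call:
{"op": "send_rows", "data": {
  "deltas": [
    {"dp": [-0.0004, 0.0028, 0], "rotation": [0, 0, 0]},
    {"dp": [-0.0008, 0.0056, 0], "rotation": [0, 0, 0]},
    {"dp": [-0.0012, 0.0084, 0], "rotation": [0, 0, 0]}
  ]
}}

```text
clock: 19.88
position: [0.5466, 0.0292, 0.0559]
ee_rot: [0.0, 0.654, 0.756, 0.0]
contact_force: [-0.1, -2.6, -2.2]
width: 0.0132
```

Run:
```python
from h import *
p=grab('wrist','w8'); ss=monitor.get_state(); print(ss['clock'],ss['position'],ss['contact_force'],ss['width'])
```

```text
19.9333 [0.54660144 0.02929468 0.05593361] [ 0.28626618 -2.70480055 -2.0043476 ] 0.013556837117909693
```

View pics/w8.png

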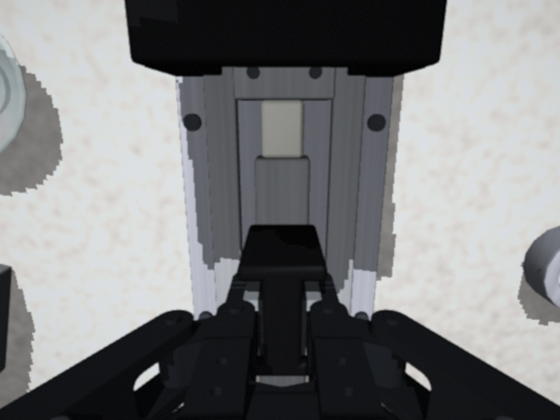

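Call:
{"op": "send_rows", "data": {
  "deltas": [
    {"dp": [-0.0004, 0.0028, 0], "rotation": [0, 0, 0]},
    {"dp": [-0.0008, 0.0056, 0], "rotation": [0, 0, 0]},
    {"dp": [-0.0012, 0.0084, 0], "rotation": [0, 0, 0]}
  ]
}}

```text
clock: 20.18
position: [0.5465, 0.0302, 0.0559]
ee_rot: [0.0, 0.654, 0.756, 0.0]
contact_force: [0.7, -2.4, -2.9]
width: 0.0137
```

Call:
{"op": "send_rows", "data": {
  "deltas": [
    {"dp": [-0.0004, 0.0028, 0], "rotation": [0, 0, 0]},
    {"dp": [-0.0008, 0.0056, 0], "rotation": [0, 0, 0]},
    {"dp": [-0.0012, 0.0084, 0], "rotation": [0, 0, 0]}
  ]
}}

```text
clock: 20.43
position: [0.5463, 0.0313, 0.0559]
ee_rot: [0.0, 0.654, 0.756, 0.0]
contact_force: [0.9, -1.4, -2.9]
width: 0.0132
```

Call:
{"op": "send_rows", "data": {
  "deltas": [
    {"dp": [-0.0004, 0.0028, 0], "rotation": [0, 0, 0]},
    {"dp": [-0.0008, 0.0056, 0], "rotation": [0, 0, 0]},
    {"dp": [-0.0012, 0.0084, 0], "rotation": [0, 0, 0]}
  ]
}}

```text
clock: 20.68
position: [0.5462, 0.0323, 0.056]
ee_rot: [0.0, 0.654, 0.756, 0.0]
contact_force: [0.3, -2.2, -2.9]
width: 0.0134
```

Call:
{"op": "send_rows", "data": {
  "deltas": [
    {"dp": [-0.0004, 0.0028, 0], "rotation": [0, 0, 0]},
    {"dp": [-0.0008, 0.0056, 0], "rotation": [0, 0, 0]},
    {"dp": [-0.0012, 0.0084, 0], "rotation": [0, 0, 0]}
  ]
}}

```text
clock: 20.93
position: [0.546, 0.0333, 0.0559]
ee_rot: [0.0, 0.654, 0.756, 0.0]
contact_force: [0.9, -1.8, -1.4]
width: 0.0132
```

Call:
{"op": "send_rows", "data": {
  "deltas": [
    {"dp": [-0.0004, 0.0028, 0], "rotation": [0, 0, 0]},
    {"dp": [-0.0008, 0.0056, 0], "rotation": [0, 0, 0]},
    {"dp": [-0.0012, 0.0084, 0], "rotation": [0, 0, 0]}
  ]
}}

```text
clock: 21.18
position: [0.5459, 0.0343, 0.0559]
ee_rot: [0.0, 0.654, 0.756, 0.0]
contact_force: [0.6, -2.3, -2.2]
width: 0.0135
```

Call:
{"op": "send_rows", "data": {
  "deltas": [
    {"dp": [-0.0004, 0.0028, 0], "rotation": [0, 0, 0]},
    {"dp": [-0.0008, 0.0056, 0], "rotation": [0, 0, 0]},
    {"dp": [-0.0012, 0.0084, 0], "rotation": [0, 0, 0]}
  ]
}}

```text
clock: 21.43
position: [0.5459, 0.0348, 0.056]
ee_rot: [0.0, 0.654, 0.757, -0.0]
contact_force: [0.6, -4.8, -1.6]
width: 0.0132
```

Call:
{"op": "send_rows", "data": {
  "deltas": [
    {"dp": [0, 0, 0], "rotation": [0, 0, 0]},
    {"dp": [0, 0, 0], "rotation": [0, 0, 0]}
  ]
}}

```text
clock: 21.6
position: [0.5459, 0.0348, 0.0561]
ee_rot: [0.0, 0.654, 0.757, -0.0]
contact_force: [0.1, -5.0, -1.9]
width: 0.0136
```

Call:
{"op": "send_rows", "data": {
  "deltas": [
    {"dp": [-0.0004, 0.0026, 0], "rotation": [0, 0, 0]},
    {"dp": [-0.0004, 0.0026, 0], "rotation": [0, 0, 0]}
  ]
}}

```text
clock: 21.77
position: [0.5459, 0.0348, 0.0561]
ee_rot: [0.001, 0.654, 0.757, -0.0]
contact_force: [1.0, -6.6, -2.0]
width: 0.0133
```

Call:
{"op": "send_rows", "data": {
  "deltas": [
    {"dp": [0.0012, -0.00825, 0], "rotation": [0, 0, 0]},
    {"dp": [0.0048, -0.033, 0], "rotation": [0, 0, 0]},
    {"dp": [0.012, -0.0825, 0], "rotation": [0, 0, 0]},
    {"dp": [0.024, -0.165, 0], "rotation": [0, 0, 0]},
    {"dp": [0.036, -0.25, 0], "rotation": [0, 0, 0]},
    {"dp": [0.048, -0.33, 0], "rotation": [0, 0, 0]},
    {"dp": [0.048, -0.33, 0.1], "rotation": [0, 0, 0]},
    {"dp": [0.048, -0.35, 0.3], "rotation": [0, 0, 0]},
    {"dp": [0.048, -0.4, 0.55], "rotation": [0, 0, 0]},
    {"dp": [0.048, -0.5, 0.8], "rotation": [0, 0, 0]},
    {"dp": [0.048, -0.6, 0.92], "rotation": [0, 0, 0]},
    {"dp": [0.048, -0.7, 0.92], "rotation": [0, 0, 0]}
  ]
}}

```text
clock: 22.77
position: [0.5541, -0.0503, 0.1704]
ee_rot: [0.004, 0.654, 0.756, 0.002]
contact_force: [0.2, 0.1, -2.4]
width: 0.0132
```

Run:
```python
from h import *
p=grab('wrist','w9'); ss=monitor.get_state(); print(ss['clock'],ss['position'],ss['contact_force'],ss['width'])
w=cloud(p); z=w[...,2]
t=np.radians(98.2); d=np.array([np.cos(t),np.sin(t)]); n=np.array([-d[1],d[0]])
v,u=np.indices(z.shape)
m=(z>.029)&(z<.037)&(np.abs(w[...,:2]@n+.5444)<.021); P=w[m][:,:2]
print(m.sum(),np.percentile(P@d,[1,99]),np.percentile(P@n,[1,99]))
```

```text
22.8167 [ 0.55289959 -0.05242742  0.16804669] [-0.58003618 -2.36383572 -2.83368278] 0.013407571532319655Traceback (most recent call last):
  File "<stdin>", line 7, in <module>
    return _quantile_unchecked(
        a, q, axis, out, overwrite_input, method, keepdims, weights)
    return _ureduce(a,
                    func=_quantile_ureduce_func,
    ...<5 lines>...
                    overwrite_input=overwrite_input,
                    method=method)
    r = func(a, **kwargs)
    result = _quantile(arr,
                       quantiles=q,
    ...<2 lines>...
                       out=out,
                       weights=wgt)
    slices_having_nans = np.isnan(arr[-1, ...])
                                  ~~~^^^^^^^^^
IndexError: index -1 is out of bounds for axis 0 with size 0
```

View pics/w9.png

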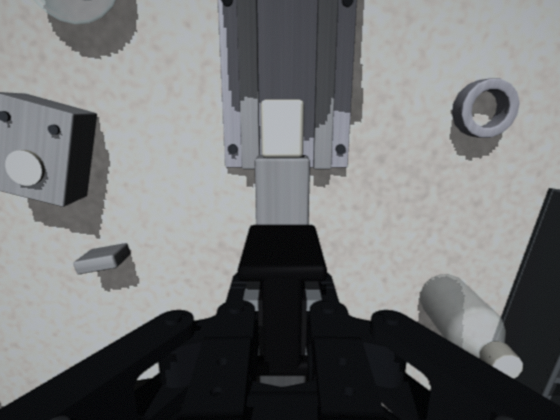

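Call:
{"op": "send_rows", "data": {
  "deltas": [
    {"dp": [0, -0.15, 0], "rotation": [0, 0, -0.24]},
    {"dp": [0, -0.3, 0], "rotation": [0, 0, -0.48]},
    {"dp": [0, -0.45, 0], "rotation": [0, 0, -0.72]},
    {"dp": [-0.02, -0.6, 0], "rotation": [0, 0, -0.93]},
    {"dp": [-0.02, -0.65, 0], "rotation": [0, 0, -0.93]}
  ]
}}

```text
clock: 23.23
position: [0.5476, -0.1288, 0.1641]
ee_rot: [-0.001, 0.812, 0.584, -0.001]
contact_force: [-0.3, -0.2, -1.9]
width: 0.0134
```

Call:
{"op": "send_rows", "data": {
  "deltas": [
    {"dp": [0, -0.15, 0], "rotation": [0, 0, -0.24]},
    {"dp": [0, -0.3, 0], "rotation": [0, 0, -0.48]},
    {"dp": [0, -0.45, 0], "rotation": [0, 0, -0.72]},
    {"dp": [-0.02, -0.6, 0], "rotation": [0, 0, -0.93]},
    {"dp": [-0.02, -0.65, 0], "rotation": [0, 0, -0.93]}
  ]
}}

```text
clock: 23.65
position: [0.5458, -0.2063, 0.1647]
ee_rot: [-0.001, 0.924, 0.382, -0.001]
contact_force: [0.4, 0.0, -1.8]
width: 0.0131
```

Call:
{"op": "send_rows", "data": {
  "deltas": [
    {"dp": [0, -0.15, 0], "rotation": [0, 0, -0.24]},
    {"dp": [0, -0.3, 0], "rotation": [0, 0, -0.48]},
    {"dp": [0, -0.45, 0], "rotation": [0, 0, -0.72]},
    {"dp": [-0.02, -0.6, 0], "rotation": [0, 0, -0.93]},
    {"dp": [-0.02, -0.65, 0], "rotation": [0, 0, -0.93]},
    {"dp": [-0.02, -0.65, 0], "rotation": [0, 0, -0.93]},
    {"dp": [-0.02, -0.65, 0], "rotation": [0, 0, -0.93]}
  ]
}}

```text
clock: 24.23
position: [0.544, -0.2813, 0.1655]
ee_rot: [-0.001, 0.987, 0.161, -0.0]
contact_force: [0.5, 0.6, -1.4]
width: 0.0131
```

Run:
```python
from h import *
p=grab('wrist','w10'); ss=monitor.get_state(); print(ss['clock'],ss['position'],ss['ee_rot'],ss['contact_force'],ss['width'])
w=cloud(p); z=w[...,2]; g=p['color'].max(-1)
m=(z<.01)&(g<50); 
print(cv2.minAreaRect((w[m][:,:2]*1000).astype(np.float32)))
mb=(z>.115)&(z<.15)&(g>60); print(np.median(z[mb]),np.nanmin(z[mb]),np.percentile(z[mb],[2,98]))
q=grab('top','t10'); grab('scene','s10')
w=cloud(q); z=w[...,2]
t=np.radians(98.2); d=np.array([np.cos(t),np.sin(t)]); n=np.array([-d[1],d[0]])
m=(z>.029)&(z<.037)&(np.abs(w[...,:2]@n+.5441)<.019)&(w[...,1]<.15)&(w[...,1]>-.05); P=w[m][:,:2]
print(m.sum(),np.percentile(P@d,[1,99]),np.percentile(P@n,[1,99]))
im=q['color'][150:270,140:340,::-1]; cv2.imwrite('pics/t10c.png',cv2.resize(im,None,fx=4,fy=4,interpolation=cv2.INTER_CUBIC))
```

```text
24.2833 [ 0.54400417 -0.28095214  0.165724  ] [-1.08964376e-03  9.86901731e-01  1.61318536e-01 -3.38984645e-04] [-0.37130308  0.37564358 -2.71625037] 0.013650073257630619
((491.64691162109375, -228.05459594726562), (388.25537109375, 376.9369812011719), 14.16862678527832)
0.13788614178208874 0.12676795342594724 [0.13619038 0.13921885]
55 [0.03384092 0.04009863] [-0.56185671 -0.52651361]
```

View pics/w10.png

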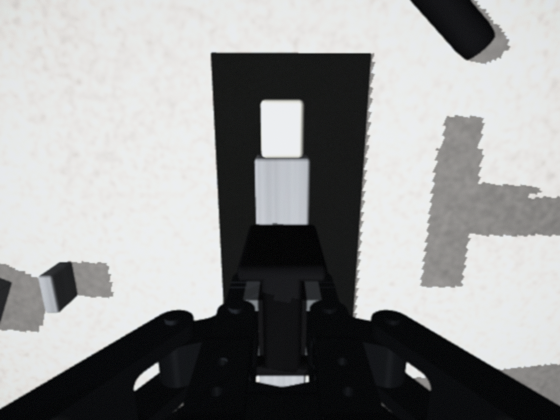

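View pics/t10c.png

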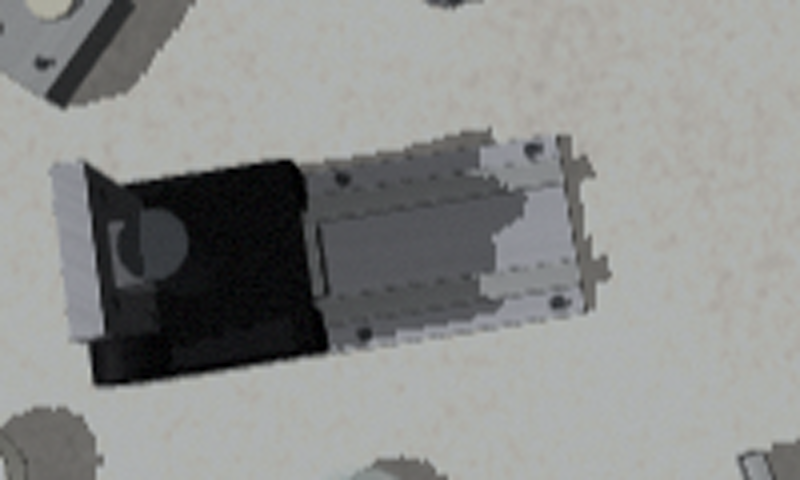

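Call:
{"op": "send_rows", "data": {
  "deltas": [
    {"dp": [0, -0.05, -0.2], "rotation": [0, 0, 0]},
    {"dp": [0, -0.05, -0.45], "rotation": [0, 0, 0]},
    {"dp": [0, -0.05, -0.7], "rotation": [0, 0, 0]},
    {"dp": [0, -0.05, -0.85], "rotation": [0, 0, 0]},
    {"dp": [0, -0.05, -0.93], "rotation": [0, 0, 0]},
    {"dp": [0, -0.05, -0.96], "rotation": [0, 0, 0]},
    {"dp": [0, -0.05, -0.98], "rotation": [0, 0, 0]},
    {"dp": [0, -0.05, -0.98], "rotation": [0, 0, 0]},
    {"dp": [0, -0.05, -0.98], "rotation": [0, 0, 0]}
  ]
}}

```text
clock: 25.13
position: [0.5452, -0.2889, 0.0501]
ee_rot: [0.001, 0.987, 0.16, 0.001]
contact_force: [0.6, -0.3, -2.0]
width: 0.0133
```

Call:
{"op": "send_rows", "data": {
  "deltas": [
    {"dp": [0, 0, -0.005], "rotation": [0, 0, 0]},
    {"dp": [0, 0, -0.01], "rotation": [0, 0, 0]},
    {"dp": [0, 0, -0.01], "rotation": [0, 0, 0]},
    {"dp": [0, 0, -0.01], "rotation": [0, 0, 0]}
  ]
}}

```text
clock: 25.47
position: [0.5444, -0.2886, 0.0479]
ee_rot: [0.0, 0.987, 0.16, 0.0]
contact_force: [0.6, 1.1, -1.9]
width: 0.0135
```

Call:
{"op": "send_rows", "data": {
  "deltas": [
    {"dp": [0, 0, -0.005], "rotation": [0, 0, 0]},
    {"dp": [0, 0, -0.01], "rotation": [0, 0, 0]},
    {"dp": [0, 0, -0.015], "rotation": [0, 0, 0]},
    {"dp": [0, 0, -0.015], "rotation": [0, 0, 0]}
  ]
}}

```text
clock: 25.8
position: [0.5441, -0.2883, 0.0455]
ee_rot: [-0.0, 0.987, 0.16, -0.0]
contact_force: [0.3, -0.5, -3.4]
width: 0.0135
```

Call:
{"op": "send_rows", "data": {
  "deltas": [
    {"dp": [0, 0, -0.004], "rotation": [0, 0, 0]},
    {"dp": [0, 0, -0.006], "rotation": [0, 0, 0]},
    {"dp": [0, 0, -0.006], "rotation": [0, 0, 0]}
  ]
}}

```text
clock: 26.05
position: [0.5442, -0.2884, 0.0454]
ee_rot: [0.0, 0.987, 0.16, 0.0]
contact_force: [-1.3, 0.4, 2.5]
width: 0.0132
```

Call:
{"op": "send_rows", "data": {
  "deltas": [
    {"dp": [0, 0, 0], "rotation": [0, 0, 0]},
    {"dp": [0, 0, 0], "rotation": [0, 0, 0]},
    {"dp": [0, 0, 0], "rotation": [0, 0, 0]},
    {"dp": [0, 0, 0], "rotation": [0, 0, 0]},
    {"dp": [0, 0, 0], "rotation": [0, 0, 0]},
    {"dp": [0, 0, 0], "rotation": [0, 0, 0]},
    {"dp": [0, 0, 0], "rotation": [0, 0, 0]},
    {"dp": [0, 0, 0], "rotation": [0, 0, 0]}
  ],
  "fingers": -1
}}

```text
clock: 26.72
position: [0.5443, -0.2885, 0.045]
ee_rot: [0.0, 0.987, 0.16, 0.0]
contact_force: [-0.3, 0.1, 0.3]
width: 0.085
```

Call:
{"op": "send_rows", "data": {
  "deltas": [
    {"dp": [0, 0, 0.05], "rotation": [0, 0, 0]},
    {"dp": [0, 0, 0.2], "rotation": [0, 0, 0]},
    {"dp": [0, 0, 0.4], "rotation": [0, 0, 0]},
    {"dp": [0, 0, 0.6], "rotation": [0, 0, 0]},
    {"dp": [0, 0, 0.8], "rotation": [0, 0, 0]},
    {"dp": [0, 0, 1], "rotation": [0, 0, 0]},
    {"dp": [0, 0, 1], "rotation": [0, 0, 0]},
    {"dp": [0, 0, 1], "rotation": [0, 0, 0]}
  ]
}}

```text
clock: 27.38
position: [0.5451, -0.289, 0.1671]
ee_rot: [0.001, 0.987, 0.16, 0.002]
contact_force: [0.0, 0.4, -0.8]
width: 0.0851
```

Run:
```python
from h import *
p=grab('wrist','w11'); ss=monitor.get_state(); print(ss['clock'],ss['position'],ss['contact_force'],ss['width'])
w=cloud(p); z=w[...,2]; g=p['color'].max(-1)
v,u=np.indices(z.shape)
m=(z>.013)&(z<.024)&(g>80)&(u>200)&(u<370)&(v<380); print(m.sum(),cv2.minAreaRect((w[m][:,:2]*1000).astype(np.float32)),np.median(z[m]))
m=(z>.05)&(z<.075)&(u>200)&(u<370)&(v<380); print(m.sum(),cv2.minAreaRect((w[m][:,:2]*1000).astype(np.float32)),np.median(z[m]))
q=grab('scene','s11'); q0=pickle.load(open('pics/scene0.pkl','rb'))
t=grab('top','t11'); w=cloud(t); z=w[...,2]
th=np.radians(98.2); d=np.array([np.cos(th),np.sin(th)]); n=np.array([-d[1],d[0]])
m=(z>.029)&(z<.037)&(np.abs(w[...,:2]@n+.5441)<.019)&(w[...,1]<.15)&(w[...,1]>-.05); P=w[m][:,:2]
print(m.sum(),np.percentile(P@d,[1,99]))
```

```text
27.4333 [ 0.54415097 -0.28837055  0.16545915] [ 0.4506049  -0.10912222 -0.62939489] 0.08528661857803028
3236 ((544.2667236328125, -288.131103515625), (149.33331298828125, 23.931243896484375), 18.487699508666992) 0.01791645456921785
1951 ((544.5724487304688, -288.33416748046875), (43.976959228515625, 29.76734161376953), 17.944541931152344) 0.06361026467835564
56 [0.0338325  0.03972342]
```

View pics/w11.png

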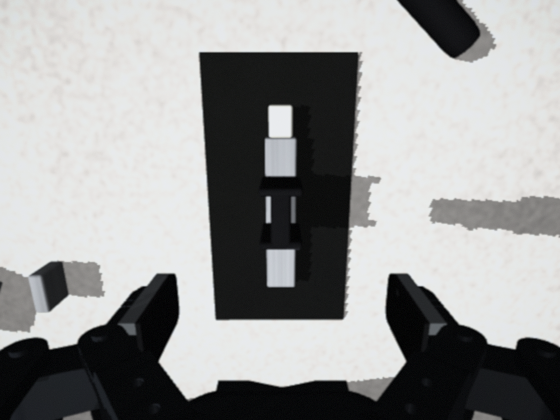

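View pics/s11.png

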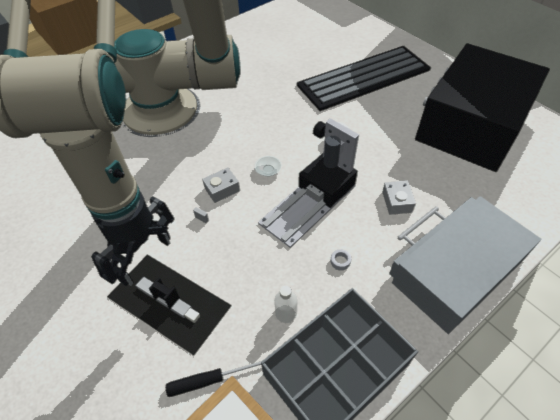

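```bash
python3 -c "
from rig import manip
print(manip.sign_off())"
```

```text
the job is handed in; nothing more can be done
None
```

I took the bar from its mat and nudged the carrier along the slideway at about 24 mm/s, slowing to about 4 mm/s inside the hood. I stopped when the bar met firm resistance, then set the bar back on its mat and handed the job in at about 27.5 s. The hand-in reports no verdict.

**Carrier at the stop:**
- The wrist force rose from the steady 2 to 3 N of friction to 5.0 N, then to 6.6 N with a further 0.3 mm of command and no movement.
- That leaves roughly 4 N on the stop, well under 12 N.
- The front face is about 44 mm inside the hood, within the 14 to 46 mm range. I could not see the contact itself, so this rests on the force and that depth.
- The carrier looks straight in the channel and did not shift when I withdrew the bar. About 5 to 6 mm of its tail shows outside the hood, where I expected 6 mm.

**Bar on the mat:** It stands grip upwards and flat, with its middle about 2 mm from the middle of the mat and nearly parallel to it.

**Clearances:** The gripper is open and clear of everything, about 120 mm above where it released the bar. In the final wide picture the other things look unmoved, judged by eye against the first picture rather than measured one by one. No check failed.

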